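# Take the work lantern off its keeper hook

### The job

Take the battery lantern down so that it can light the carving: push the sprung keeper of its hook aside until it snaps over and stays open, then lift the lantern off the hook and stand it upright on the round cork mat, setting it down gently and wholly on the mat. Leave the keeper open.

Things in the scene. Friction and masses are not known exactly. Their poses are not given: they have to be found in the camera images.
- lantern_handle (a point): Black lantern, clear tube, 64 mm across, 158 high, 0.35 kg. On top a closed steel stirrup: two upright legs 12 mm wide, outer faces 48 apart along x; level crossbar (8 high) lying on the hook arm. Point: midway between the legs, 23 below the stirrup's top, 38 above the cap, 135 above the underside; grip the legs here. z up. The stirrup goes round the arm. (The pot on the other, equal hook is not wanted.)
- lampstand_pad (a point): Centre of the steel thumb plate (5 thick, 34 long, 36 mm high) on the keeper over the lantern's hook; turns with it. While shut: z up; push along +x, its normal; y runs from post to hook end. Pivot 43 towards -y, on a 30 mm square post. Hook arm 29 below; lantern crossbar 41 towards +y; hook ends at 67, upturned 14. To unhook: lift 30 mm (20 to 40, the arm is inside the stirrup), draw 70 towards shut +y, then up.
- lampstand_keeper (a joint): Angle of that keeper about its upright pivot: 0 shut, barring the lantern's way up; 1.75 rad fully open, swung level towards +x (clockwise from above). Over-centre spring: pushes it shut below 0.6 rad; past 0.6 it snaps on to fully open and stays. Takes about 4 N at the thumb plate.
- mat: Round cork mat fixed on the bench, 130 mm across, 5 mm thick. Origin at the centre of its underside, on the bench top; z up.
Mind the look-alikes: they are no part of the job. Leave any green look-alike of the part that bears lantern_handle alone.

How it is judged:
By the outcome, as a careful person would: the job done as asked, in the order asked, and still so for the second after the job is handed in, with the robot touching nothing.
It also fails if it takes over 62 s, if anything falls off the work surface, if the arm or the gripper's body presses on something with over 40 N, if the wrist force passes 120 N, or if a joint passes its speed limit or range.

### The arm

A 7-joint arm with a two-finger parallel gripper is mounted at the origin on the work surface. World frame = base frame: x ahead of the robot, y to its left, z up, the work surface at z = 0. Lengths are in m, angles in rad, forces in N, time in s.
With the tool pointing down it reaches from about 0.425 to 0.8 m from the base axis. Payload 8.3 kg.
Tool frame: the origin (TCP) lies midway between the tips of the shut fingers; the grasp point (between the pads) lies 19 mm behind it (robot.grasp_offset is the distance from the TCP to the grasp point, in m); x points along the fingers, y is the direction in which the jaws open and shut, and the axes are right-handed (so a half turn about x gives the same grasp; the last joint's range is limited). The gripper opens to 85 mm and grips with 20 to 120 N. Pads are 22 mm wide; open, the fingers measure 114 mm over their backs; the gripper's body (76 mm by 85 mm) begins 54 mm behind the grasp point. The pads swing forward as they close: fully open they stand 13 mm farther back than shut.
Start: joints at [1.246, 0.383, 0.016, 1.37, -0.006, 1.388, -0.046], TCP at [0.162, -0.604, 0.231] pointing down, gripper open.
Joint ranges: [-2.95, 2.95], [-0.25, 2.06], [-1.52, 1.56], [0.18, 2.33], [-1.44, 4.58], [0.02, 2.06], [-3.01, 3.01]. Speed limits (rad/s): [2.39, 2.39, 3.01, 3.01, 3.14, 3.14, 3.14].

### API

Orientations are given as a rotation vector (axis times angle).
In Python, from bench import state, vision, robot gives the robot as it stands.
- The arm moves only by the tool apply_moves, never from a script. Its arguments are lists of equal length, an entry for each row: "delta_pos": the shift along the world's x, y, z in cm, a list of three; "delta_rot": the turn, a rotation vector about the world's x, y, z in rad, a list of three. In form: {"delta_pos": [[dx, dy, dz], ...], "delta_rot": [[rx, ry, rz], ...]}. A call has 1 to 10 rows; each row shifts and turns the pose as measured when the row begins; what a row does not reach is not made up. A row lasts 1/12 s, in which the tool goes at most 41.7 mm and 7.16 degrees, less where a joint would pass 70% of its speed; a pose out of reach is approached as far as the arm can. A call with a gripper value outside its range is refused whole. "claw" is the opening, from 0 (shut) to 1 (fully open), set as the call begins (left out, the last holds). The fingers move at their own pace and stop on an object; the grip force is fixed at half the most. Time passes only in rows, so rows that do not move let the fingers close. It gives the time, the measured TCP pose, the force and the opening at its end, in the units of the state.
- state(): the state, without advancing time (a new reading comes with each control period).
- vision.snapshot(name): name is "scene" or "top"; returns the picture (384x512x3 uint8, blue, green, red); there is no depth.
- vision.camera_model(name): a dict with "fx", "fy", "cx", "cy" (pixels), "pose" (4x4, takes a point from camera to world coordinates). Camera axes: x right, y up, looking along -z (the intrinsics and any distortion apply to the point x, -y, -z); pixel columns grow to the right and rows downward; lengths in m; the calibration is good to about 2 mm. A picture is of the moment at which its call begins. camera_model takes no time and is no camera call.
- robot.sign_off(): hands the job in, once; it reports no verdict.
Trained networks look in the newest picture that a camera, given by its name, has taken for a name from the list of things; names that differ only in an ending like _2 or _b are one class to them, and where a whole thing is asked for, a point or a joint stands for the part that bears it (a point fixed in the world has none). Each returns a list of dicts, best first, with "conf" (0 to 1); they miss things now and then, are a little off and sometimes report something else, mostly with a low value. They report only what shows in the picture. A call takes as long as a camera call. They do not tell look-alikes from the thing itself.
- vision.spot_in(camera, target): "pixel" ([column, row] in pixels, amid what is visible of it).
- vision.trace(camera, target): "pixels" (384x512 bool, what is visible of it) and "pixel" ([column, row] in pixels, amid what is visible of it).
- vision.pinpoint(camera, target): "pixel" ([column, row] in pixels: a listed point, or the origin of a listed thing).
The state is a dict: "t": time; "joints": joint angles; "qvel": joint speeds; "joint_efforts": joint torques, N m; "tool_pos": TCP position; "tool_rot": TCP orientation; "ft_force": force on the tool from outside, world axes, zero at the start; "moment": the same for the moment, N m; "grip_width": finger opening in m.
Only numpy, scipy, OpenCV 4.12 (cv2) and the standard library are available. Lean on these libraries where they do the work, as an engineer would, in place of code of your own. Each camera call takes 0.05 s, during which the arm holds its last target.

## Working session

There is one attempt and no reset: what is moved stays moved. The work goes in short steps, Python scripts to look and compute and a tool call to move; the robot and the scene stay as the last step left them, time stands still between calls to the robot, and variables do not carry over. Pictures are saved under pics/ and viewed, and the job is handed in when it is done.

Besides the shell and the picture viewer there is one more tool, called in YAML: its name, and indented under it one key for each argument. apply_moves: Moves the arm, as the interface text tells. Its arguments: {"type":"object","properties":{"delta_pos":{"type":"array","items":{"type":"array","items":{"type":"number"}}},"delta_rot":{"type":"array","items":{"type":"array","items":{"type":"number"}}},"claw":{"type":"number"}},"required":["delta_pos","delta_rot"]}

```bash
ls; mkdir -p pics; python3 - <<'E'
from bench import state, vision, robot
import cv2
s=state();print(s)
for c in("scene","top"):
    im=vision.snapshot(c);cv2.imwrite(f"pics/{c}0.png",im)
    m=vision.camera_model(c);print(c,m)
    for t in("lantern_handle","lampstand_pad","mat"):
        print(t,[(d['conf'],d['pixel']) for d in vision.pinpoint(c,t)][:5])
E
```

```text
pics
{'t': 0.0, 'joints': array([ 1.24607547,  0.38425318,  0.01637562,  1.37117782, -0.00629781,
        1.38818737, -0.04652128]), 'qvel': array([ 1.41931234e-03,  3.17092965e-04,  8.29140359e-04,  1.88589687e-03,
        5.25378596e-06, -1.85394293e-03,  2.56718871e-04]), 'joint_efforts': array([-5.50167115e-04, -6.27597570e+01,  8.43812227e-01, -3.71825552e+01,
        1.64705113e-02,  1.41791251e-02,  2.06117704e-06]), 'tool_pos': array([ 0.16167567, -0.60319997,  0.23025879]), 'tool_rot': array([ 2.08222332,  0.27628939, -2.08284754]), 'ft_force': array([-0.32491003, -0.18007533,  0.40119099]), 'moment': array([0.02080514, 0.03140391, 0.00864474]), 'grip_width': 0.08532376690808224}
scene {'fx': 371.4980451003981, 'fy': 371.4980451003981, 'cx': 262.22430227111334, 'cy': 191.0595406225275, 'pose': array([[ 0.12874726, -0.80072406,  0.5850343 ,  1.05436903],
       [ 0.99154086,  0.11373284, -0.06254257, -0.07822266],
       [-0.01645827,  0.58813759,  0.80859341,  0.72757958],
       [ 0.        ,  0.        ,  0.        ,  1.        ]])}
lantern_handle [(0.97, [147.6, 278.8]), (0.57, [149.4, 167.3])]
lampstand_pad []
mat [(0.93, [256.1, 170.8])]
top {'fx': 405.85618577348106, 'fy': 405.85618577348106, 'cx': 254.8969625996113, 'cy': 194.15477704329086, 'pose': array([[-0.02253148,  0.98411389, -0.17610278,  0.47371496],
       [-0.99936816, -0.02701406, -0.02309825, -0.03247026],
       [-0.02748856,  0.17547108,  0.98410075,  0.97490395],
       [ 0.        ,  0.        ,  0.        ,  1.        ]])}
lantern_handle [(0.91, [375.2, 216.2]), (0.72, [356.9, 119.9])]
lampstand_pad [(0.57, [371.5, 187.9])]
mat [(0.57, [265.0, 269.8])]
```

View pics/scene0.png

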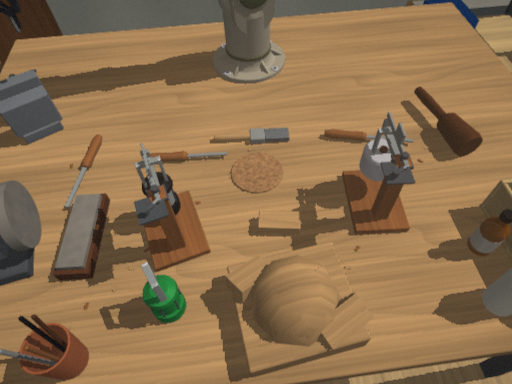

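View pics/top0.png

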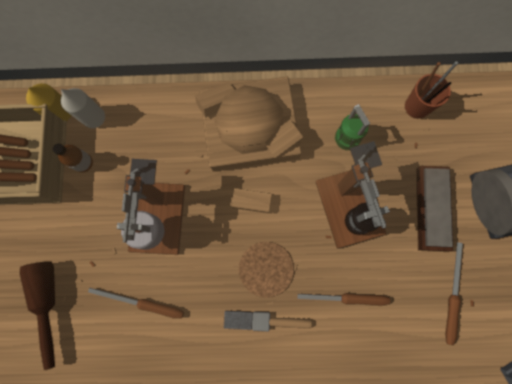

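```bash
python3 - <<'E'
import cv2,numpy as np
a=cv2.imread("pics/scene0.png")[130:280,110:230];b=cv2.imread("pics/top0.png")[130:260,310:410]
a=cv2.resize(a,None,fx=4,fy=4,interpolation=cv2.INTER_CUBIC)[:520*2];b=cv2.resize(b,None,fx=5,fy=5,interpolation=cv2.INTER_CUBIC)
cv2.imwrite("pics/ca.png",a);cv2.imwrite("pics/cb.png",cv2.resize(b,None,fx=.9,fy=.9))
E
```

```text
(no output)
```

View pics/ca.png

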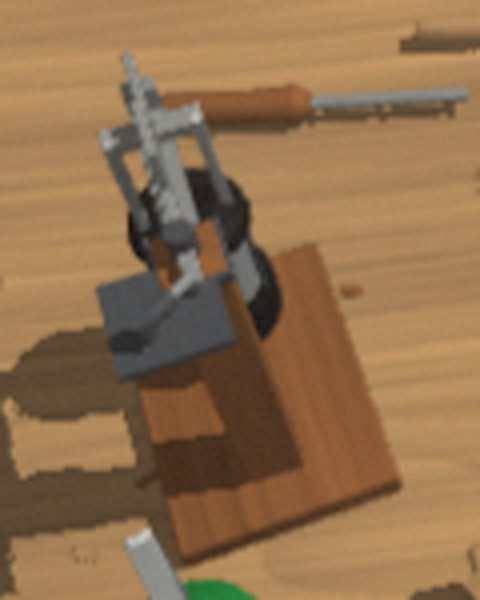

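View pics/cb.png

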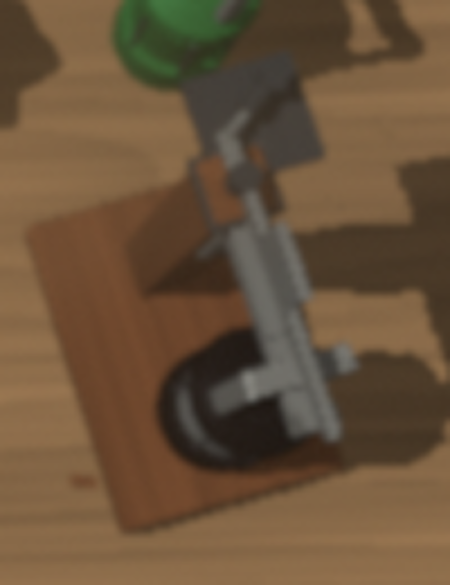

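```bash
cat > h.py <<'E'
import numpy as np
from bench import state, vision, robot
M={c:vision.camera_model(c) for c in("scene","top")}
def ray(c,p):
    m=M[c];d=np.array([(p[0]-m['cx'])/m['fx'],-(p[1]-m['cy'])/m['fy'],-1.]);P=m['pose']
    d=P[:3,:3]@d;return P[:3,3],d/np.linalg.norm(d)
def tri(ps,pt):
    A=np.zeros((3,3));b=np.zeros(3);R=[ray("scene",ps),ray("top",pt)]
    for o,d in R:
        Q=np.eye(3)-np.outer(d,d);A+=Q;b+=Q@o
    x=np.linalg.solve(A,b);return x.round(4),[round(float(np.linalg.norm(np.cross(x-o,d))),4) for o,d in R]
def plane(c,p,z):
    o,d=ray(c,p);return (o+d*(z-o[2])/d[2]).round(4)
def proj(c,X):
    m=M[c];P=m['pose'];q=P[:3,:3].T@(np.asarray(X)-P[:3,3]);return np.array([m['cx']-m['fx']*q[0]/q[2],m['cy']+m['fy']*q[1]/q[2]])
E
python3 - <<'E'
from h import *
print("handle",tri((149.4,167.3),(375.2,216.2)))
print("pivot",tri((155,188),(363.8,169.6)))
print("mat",tri((256.1,170.8),(265,269.8)),plane("scene",(256.1,170.8),0.0),plane("top",(265,269.8),0.0))
c=lambda p:(p[0]/4.5+310,p[1]/4.5+130); s=lambda p:(p[0]/4+110,p[1]/4+130)
print("hookend",tri(s((127,60)),c((335,435))))
print("base", [plane("top",c(p),.015) for p in((25,230),(125,532),(340,465))])
print("base", [plane("scene",s(p),.015) for p in((185,555),(400,485),(315,245))])
print("legs",tri(s((190,115)),c((225,395))),tri(s((110,140)),c((345,358))))
for c,t in (("scene","lampstand_pad"),("top","lampstand_pad"),("scene","lampstand_keeper"),("top","lampstand_keeper")):
    try:
      vision.snapshot(c);r=vision.trace(c,t);print(c,t,[(d['conf'],d['pixel'],int(d['pixels'].sum())) for d in r])
    except Exception as e: print(e)
E
```

```text
handle (array([ 0.5663, -0.2474,  0.1744]), [0.0021, 0.0021])
pivot (array([ 0.6513, -0.2222,  0.2157]), [0.0012, 0.0012])
mat (array([ 0.4662, -0.0294,  0.0038]), [0.0, 0.0]) [ 0.4631 -0.0291  0.    ] [ 0.4662 -0.0294  0.    ]
hookend (array([ 0.5418, -0.2529,  0.2125]), [0.0019, 0.0019])
base [array([ 0.6734, -0.1567,  0.015 ]), array([ 0.512 , -0.2005,  0.015 ]), array([ 0.5439, -0.3138,  0.015 ])]
base [array([ 0.7051, -0.2659,  0.015 ]), array([ 0.6802, -0.1535,  0.015 ]), array([ 0.5148, -0.1964,  0.015 ])]
legs (array([ 0.5625, -0.2208,  0.1908]), [0.0049, 0.0049]) (array([ 0.576 , -0.264 ,  0.1957]), [0.0025, 0.0025])
scene lampstand_pad [(0.7, [150.7, 175.0], 258)]
top lampstand_pad [(0.58, [369.6, 188.5], 427)]
scene lampstand_keeper [(0.82, [150.9, 182.2], 199)]
top lampstand_keeper [(0.94, [373.2, 187.1], 359)]
```

```bash
python3 - <<'E'
from h import *
import cv2
from scipy.spatial.transform import Rotation as R
print("pad",tri((150.7,175),(369.6,188.5)), tri((150.9,182.2),(373.2,187.1)))
Y=np.array([-.966,-.257,0]);X=np.array([-.257,.966,0]);Z=np.array([0,0,1.])
P=np.array([.612,-.233,.215])
def box(c,hx,hy,hz): return [c+a*hx*X+b*hy*Y+d*hz*Z for a in(-1,1) for b in(-1,1) for d in(-1,1)]
for c,o in(("scene",(110,130)),("top",(310,130))):
    im=cv2.imread(f"pics/{c}0.png");im=cv2.resize(im[130:280,o[0]:o[0]+110],None,fx=5,fy=5,interpolation=cv2.INTER_CUBIC)
    def L(B,col):
        q=[tuple(int(v) for v in (proj(c,b)-o)*5+2) for b in B]
        for i in range(8):
            for k in(1,2,4):
                if not i&k: cv2.line(im,q[i],q[i|k],col,1)
    L(box(P,.0025,.017,.018),(0,0,255))
    C=P+Y*.041+Z*(-.029+.004+.004)
    L(box(C-Z*.004,.024,.004,.004),(255,0,0))
    L(box(P-Y*.043-Z*.029,.015,.015,.004),(0,255,255))
    H=C+Z*(.0-.019); L(box(H,.0,.0,.0),(0,255,0)); cv2.circle(im,tuple(int(v) for v in (proj(c,H)-o)*5+2),4,(0,255,0),-1)
    L(box(P+Y*.067+Z*(-.022),.004,.002,.007),(255,0,255))
    cv2.imwrite(f"pics/o_{c}.png",im[:590])
s=state();Rm=R.from_rotvec(s['tool_rot']).as_matrix();print(Rm.round(3))
T=np.column_stack([-Z,X,np.cross(-Z,X)])
for t in(T,T@np.diag([1,-1,-1])): print(R.from_matrix(t@Rm.T).as_rotvec().round(3))
E
```

```text
pad (array([ 0.6156, -0.2325,  0.2091]), [0.0009, 0.0009]) (array([ 0.6204, -0.2393,  0.1956]), [0.0047, 0.0047])
[[ 0.     0.259 -0.966]
 [ 0.    -0.966 -0.259]
 [-1.    -0.    -0.   ]]
[-0.   -0.    3.14]
[-0.     0.    -0.002]
```

View pics/o_scene.png

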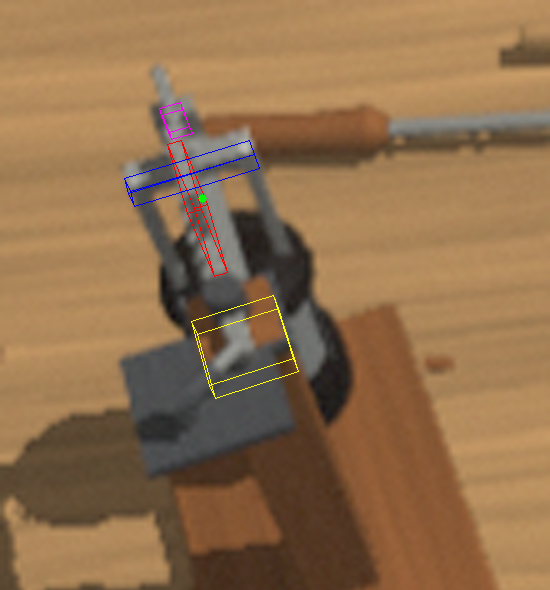

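View pics/o_top.png

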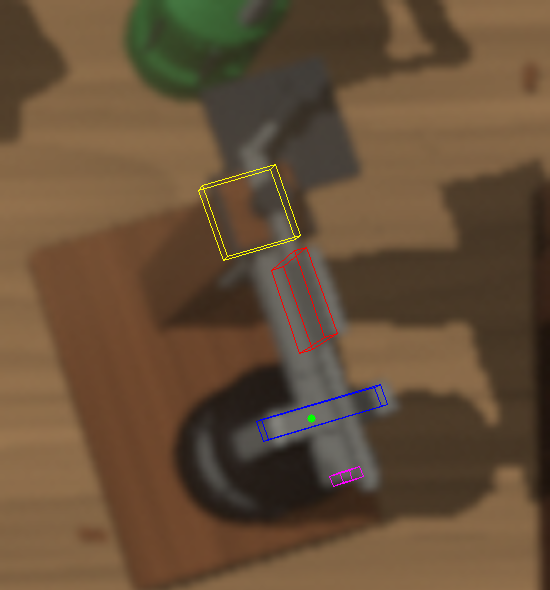

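```bash
python3 - <<'E'
from h import *
f=lambda a,o:(a[0]/5+o,a[1]/5+130)
print("xbar top",tri(f((190,150),110),f((318,420),310)))
print("post top",tri(f((238,310),110),f((278,200),310)))
print("platecorner?")
for t in("scene","top"):
  for n in range(2):
    vision.snapshot(t)
    for k in("lampstand_pad","lantern_handle"):
      print(t,k,[(d['conf'],d['pixel']) for d in vision.pinpoint(t,k)])
E
```

```text
xbar top (array([ 0.5681, -0.2413,  0.197 ]), [0.0006, 0.0006])
post top (array([ 0.6524, -0.224 ,  0.206 ]), [0.0051, 0.0051])
platecorner?
scene lampstand_pad [(0.79, [152.3, 166.6])]
scene lantern_handle [(0.86, [151.4, 168.7]), (0.86, [149.7, 280.7])]
scene lampstand_pad [(0.66, [149.9, 165.6])]
scene lantern_handle [(0.86, [146.5, 281.3]), (0.73, [149.9, 166.8])]
top lampstand_pad [(0.59, [371.3, 190.9])]
top lantern_handle [(0.93, [376.7, 215.3]), (0.78, [357.1, 116.2])]
top lampstand_pad [(0.74, [374.1, 189.6])]
top lantern_handle [(0.97, [373.5, 214.1]), (0.74, [370.0, 189.8]), (0.73, [356.6, 116.2])]
```

apply_moves:
  delta_pos:
    - [0,0,3]
    - [2,1.5,2]
    - [3.2,2.2,0]
    - [3.2,2.2,0]
    - [3.2,2.2,0]
    - [3.2,2.2,0]
    - [3.2,2.2,0]
    - [3.2,2.2,0]
    - [3.2,2.2,0]
    - [3.2,2.2,0]
  delta_rot:
    - [0,0,0]
    - [0,0,0]
    - [0,0,0]
    - [0,0,0]
    - [0,0,0]
    - [0,0,0]
    - [0,0,0]
    - [0,0,0]
    - [0,0,0]
    - [0,0,0]
  claw: 0

```text
t: 2.23
tool_pos: [0.434, -0.4098, 0.2839]
tool_rot: [2.09, 0.246, -2.099]
ft_force: [-0.4, -0.3, -0.5]
grip_width: -0.0001
```

```bash
python3 - <<'E'
from h import *
print(tri((151,166),(372.5,190)))
E
```

```text
(array([ 0.6092, -0.2305,  0.2265]), [0.0035, 0.0035])
```

apply_moves:
  delta_pos:
    - [3.1,2.0,0]
    - [3.1,2.0,0]
    - [3.1,2.0,0]
    - [3.1,2.0,0]
    - [3.1,2.0,0]
    - [3.1,2.0,0]
    - [0,0,0]
    - [0,0,0]
  delta_rot:
    - [0,0,0]
    - [0,0,0]
    - [0,0,0]
    - [0,0,0]
    - [0,0,0]
    - [0,0,0]
    - [0,0,0]
    - [0,0,0]

```text
t: 2.9
tool_pos: [0.6353, -0.2718, 0.2826]
tool_rot: [2.088, 0.263, -2.091]
ft_force: [-0.1, -0.6, 0.1]
grip_width: 0.0001
```

apply_moves:
  delta_pos:
    - [-1.0,-1.7,-2]
    - [0,0,-2]
    - [0,0,-2]
    - [0,0,0]
  delta_rot:
    - [0,0,0]
    - [0,0,0]
    - [0,0,0]
    - [0,0,0]

```text
t: 3.23
tool_pos: [0.6255, -0.2886, 0.2214]
tool_rot: [2.089, 0.265, -2.086]
ft_force: [-1.1, -0.9, -1.3]
grip_width: -0.0004
```

```bash
cat > look.py <<'E'
import sys,cv2
from h import *
n,x0,y0,w,hh,k=sys.argv[1],*map(int,sys.argv[2:7])
im=vision.snapshot(n.split('_')[0])[y0:y0+hh,x0:x0+w]
cv2.imwrite(f"pics/{n}.png",cv2.resize(im,None,fx=k,fy=k,interpolation=cv2.INTER_CUBIC))
s=state();print(s['t'],s['tool_pos'],s['tool_rot'],s['ft_force'])
E
python3 look.py scene_1 100 110 150 150 4
```

```text
3.2833 [ 0.62619722 -0.28857501  0.22385711] [ 2.09068204  0.2639993  -2.08357545] [ 0.11871725 -0.25202222 -0.1704881 ]
```

View pics/scene_1.png

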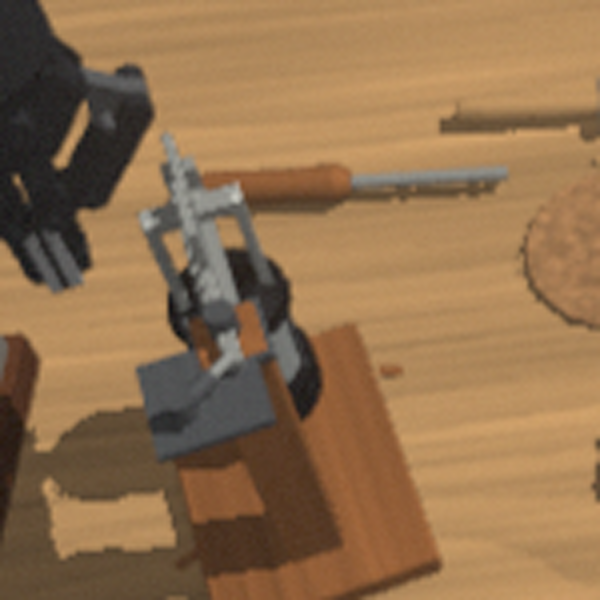

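apply_moves:
  delta_pos:
    - [0,0,-1.2]
    - [0,0,0]
    - [-0.4,1.45,0]
    - [-0.4,1.45,0]
    - [-0.25,0.95,0]
    - [-0.25,0.95,0]
    - [-0.1,0.4,0]
  delta_rot:
    - [0,0,0]
    - [0,0,0]
    - [0,0,0]
    - [0,0,0]
    - [0,0,0]
    - [0,0,0]
    - [0,0,0]

```text
t: 3.87
tool_pos: [0.612, -0.241, 0.2176]
tool_rot: [2.099, 0.247, -2.077]
ft_force: [0.9, -3.1, -1.7]
grip_width: -0.0005
```

apply_moves:
  delta_pos:
    - [0,0,-0.6]
    - [-0.2,0.8,-0.2]
    - [-0.2,0.8,-0.1]
    - [-0.2,0.8,0]
    - [-0.2,0.8,0]
  delta_rot:
    - [0,0,0]
    - [0,0,0]
    - [0,0,0]
    - [0,0,0]
    - [0,0,0]

```text
t: 4.28
tool_pos: [0.6043, -0.2122, 0.21]
tool_rot: [2.103, 0.236, -2.073]
ft_force: [0.2, -0.4, -0.2]
grip_width: -0.0002
```

```bash
python3 look.py scene_2 100 110 150 150 4
```

```text
4.3333 [ 0.60433436 -0.2096386   0.21005928] [ 2.10272866  0.24003017 -2.07244828] [1.1295894  0.97487886 0.48464527]
```

View pics/scene_2.png

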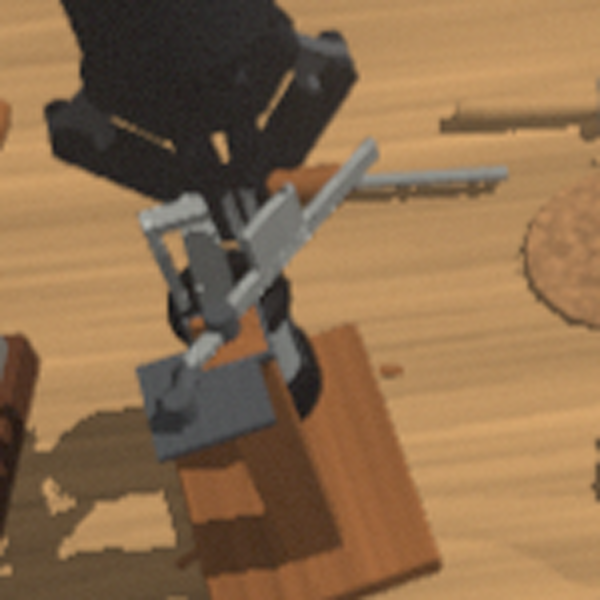

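apply_moves:
  delta_pos:
    - [-0.1,0.4,0]
    - [0,0,0]
    - [0,0,0]
    - [0,0,0]
  delta_rot:
    - [0,0,0]
    - [0,0,0]
    - [0,0,0]
    - [0,0,0]

```text
t: 4.67
tool_pos: [0.6032, -0.2023, 0.2098]
tool_rot: [2.101, 0.246, -2.072]
ft_force: [-0.1, -0.1, 0.8]
grip_width: 0.0
```

```bash
python3 look.py scene_3 100 110 150 150 4
```

```text
4.7167 [ 0.60322583 -0.20251068  0.20984383] [ 2.1008727   0.24567576 -2.07205463] [0.39018021 0.33998289 0.42648075]
```

View pics/scene_3.png

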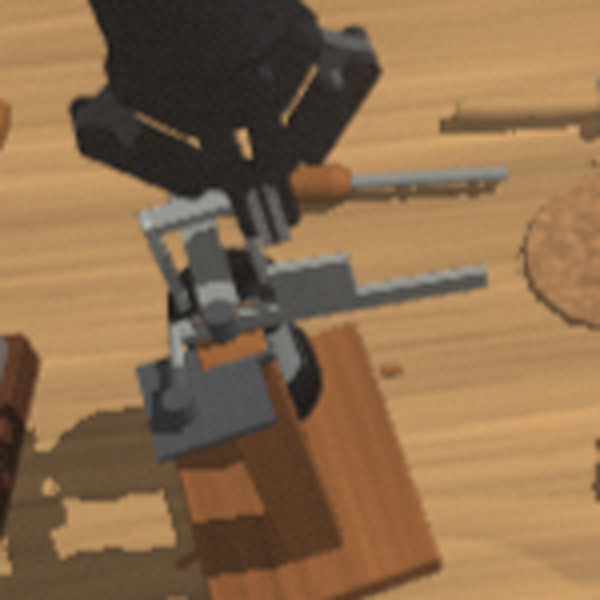

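apply_moves:
  delta_pos:
    - [0,0,3]
    - [0,0,3]
    - [0,0,3]
    - [-1.2,-1.4,0]
    - [-1.2,-1.4,0]
    - [-1.1,-1.4,0]
    - [0,0,0]
    - [0,0,0]
  delta_rot:
    - [0,0,0]
    - [0,0,0]
    - [0,0,0]
    - [0,0,0]
    - [0,0,0]
    - [0,0,0]
    - [0,0,0]
    - [0,0,0]
  claw: 1

```text
t: 5.38
tool_pos: [0.566, -0.2473, 0.3029]
tool_rot: [2.1, 0.245, -2.075]
ft_force: [-0.1, 0.6, 0.1]
grip_width: 0.0852
```

```bash
cat >> look.py <<'E'
from scipy.spatial.transform import Rotation as R
T=R.from_rotvec([2.08222332,0.27628939,-2.08284754])
print("drot",(T*R.from_rotvec(s['tool_rot']).inv()).as_rotvec().round(3), "grasp pt",(s['tool_pos']-.019*R.from_rotvec(s['tool_rot']).as_matrix()[:,0]).round(4),s['grip_width'])
E
python3 look.py scene_4 100 80 150 150 4; python3 look.py top_4 310 100 150 150 4
```

```text
5.4333 [ 0.56586417 -0.24781656  0.30277049] [ 2.09939605  0.24417913 -2.0757084 ] [-1.19832629 -0.98220328  0.45592794]
drot [0.011 0.013 0.019] grasp pt [ 0.5656 -0.2476  0.3218] 0.08531976305334721
5.4833 [ 0.5661368  -0.24709232  0.30249487] [ 2.09880839  0.24579165 -2.07559432] [-0.48717417  0.46202944 -0.25296488]
drot [0.01  0.013 0.018] grasp pt [ 0.5659 -0.2469  0.3215] 0.0853927246359549
```

View pics/scene_4.png

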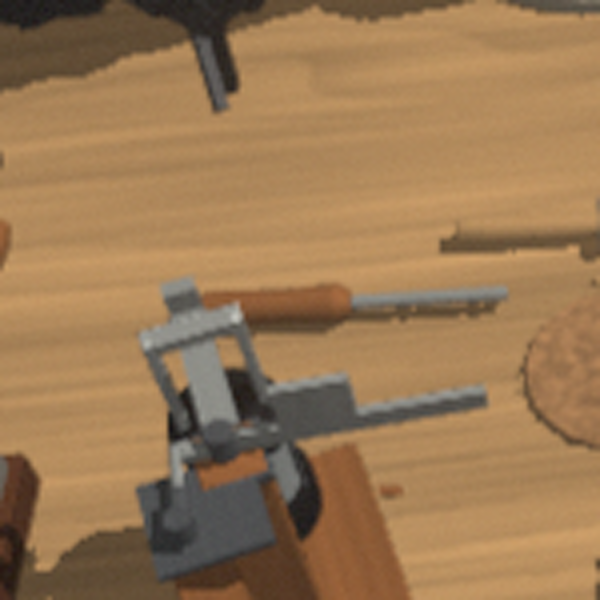

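View pics/top_4.png

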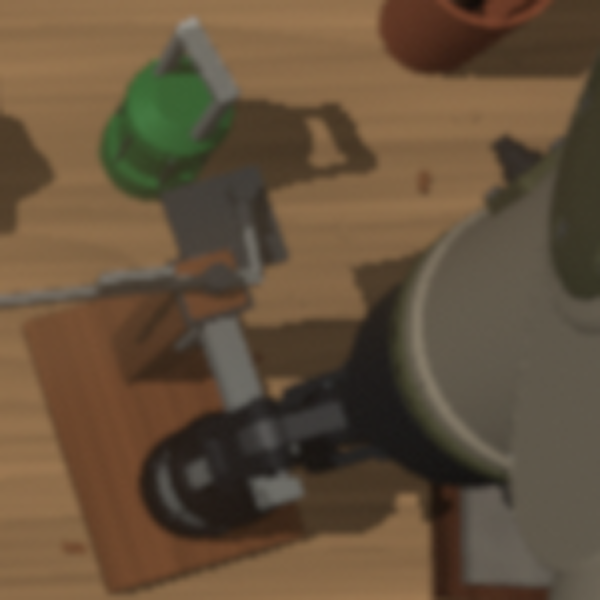

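```bash
python3 - <<'E'
from h import *
print(tri((150.2,167.6),(375.1,215.2)),plane("scene",(148.3,162),.197),plane("scene",(148.3,162),.200))
vision.snapshot("scene")
print([(d['conf'],d['pixel']) for d in vision.pinpoint("scene","lantern_handle")])
E
```

```text
(array([ 0.5681, -0.2463,  0.1755]), [0.0028, 0.0028]) [ 0.5731 -0.2412  0.197 ] [ 0.5758 -0.2402  0.2   ]
[(0.98, [147.7, 168.8]), (0.97, [150.8, 278.1])]
```

apply_moves:
  delta_pos:
    - [0.4,0.25,0]
    - [0,0,0]
    - [0,0,-3]
    - [0,0,-3]
    - [0,0,-3]
    - [0,0,-1.5]
    - [0,0,0]
  delta_rot:
    - [0.01,0.013,0.018]
    - [0,0,0]
    - [0,0,0]
    - [0,0,0]
    - [0,0,0]
    - [0,0,0]
    - [0,0,0]

```text
t: 6.17
tool_pos: [0.5738, -0.2376, 0.1938]
tool_rot: [2.082, 0.286, -2.073]
ft_force: [-0.7, -0.2, 0.2]
grip_width: 0.0853
```

```bash
python3 look.py scene_5 100 80 150 150 4; python3 look.py top_5 310 100 150 150 4
```

```text
6.2167 [ 0.57410817 -0.23752985  0.19507076] [ 2.08259413  0.28623423 -2.07182673] [-0.35881131  0.77353888  0.32199008]
drot [-0.001  0.005 -0.01 ] grasp pt [ 0.574  -0.2376  0.2141] 0.0854786319277012
6.2667 [ 0.57499169 -0.23805173  0.19710219] [ 2.08471442  0.28433896 -2.06863744] [-0.55557278 -0.0814282   0.84185587]
drot [ 0.     0.008 -0.009] grasp pt [ 0.5748 -0.2381  0.2161] 0.08535922496576066
```

View pics/scene_5.png

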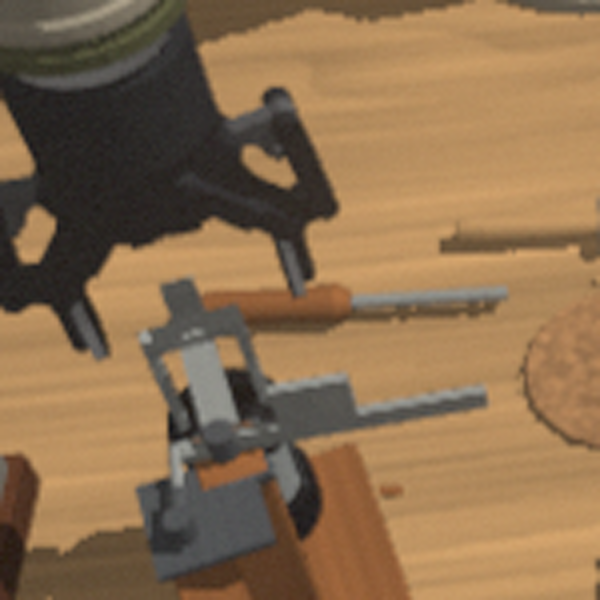

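View pics/top_5.png

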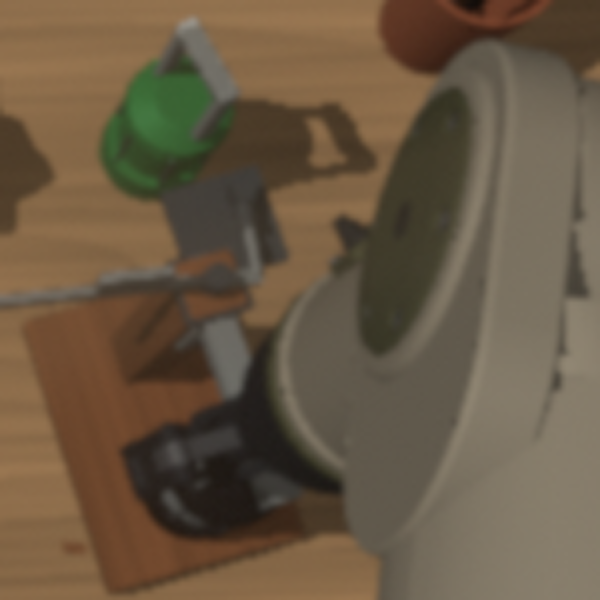

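apply_moves:
  delta_pos:
    - [-0.6,-0.5,0]
    - [0,0,0]
    - [0,0,-1.5]
    - [0,0,-1.5]
    - [0,0,-0.5]
    - [0,0,0]
  delta_rot:
    - [0,0.006,-0.006]
    - [0,0,0]
    - [0,0,0]
    - [0,0,0]
    - [0,0,0]
    - [0,0,0]

```text
t: 6.77
tool_pos: [0.5731, -0.2459, 0.172]
tool_rot: [2.094, 0.268, -2.062]
ft_force: [-0.7, -1.4, -0.3]
grip_width: 0.085
```

```bash
python3 look.py scene_6 100 80 150 150 4
```

```text
6.8167 [ 0.57333796 -0.24597939  0.17258806] [ 2.0944696   0.26720886 -2.06098374] [ 0.02103797 -0.12951112 -0.33330514]
drot [ 0.007  0.017 -0.001] grasp pt [ 0.573  -0.2459  0.1916] 0.08533347257616052
```

View pics/scene_6.png

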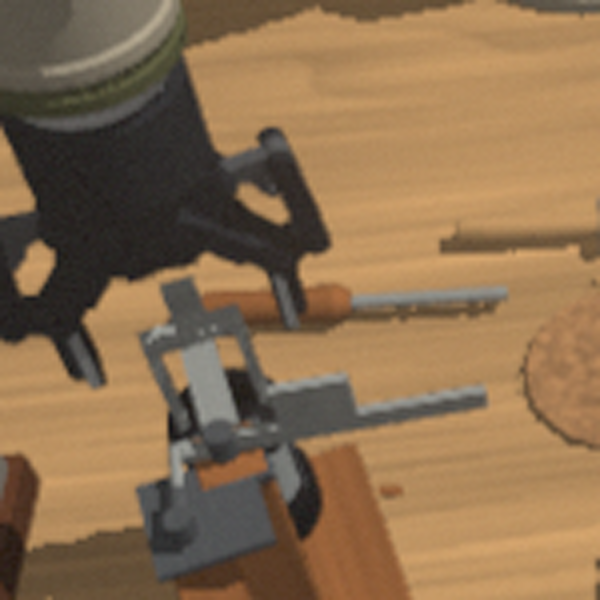

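apply_moves:
  delta_pos:
    - [-0.4,0.2,-0.5]
    - [0,0,-0.5]
    - [0,0,-0.5]
    - [0,0,0]
    - [0,0,0]
  delta_rot:
    - [0.007,0.017,0]
    - [0,0,0]
    - [0,0,0]
    - [0,0,0]
    - [0,0,0]

```text
t: 7.23
tool_pos: [0.5705, -0.2444, 0.16]
tool_rot: [2.084, 0.275, -2.078]
ft_force: [0.1, 0.6, 0.1]
grip_width: 0.0854
```

```bash
python3 look.py scene_7 100 80 150 150 4
```

```text
7.2833 [ 0.57040296 -0.244334    0.1598196 ] [ 2.08388417  0.27562256 -2.07878433] [-0.47716528  0.12612673 -0.21759293]
drot [ 0.001  0.003 -0.001] grasp pt [ 0.5704 -0.2443  0.1788] 0.08541018874357344
```

View pics/scene_7.png

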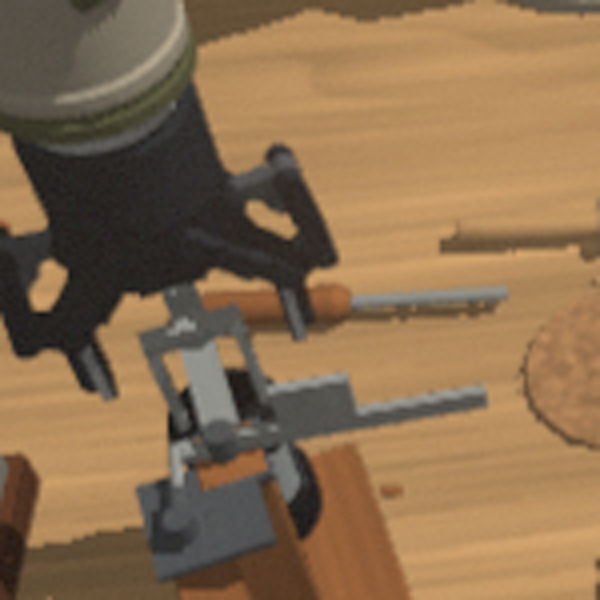

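apply_moves:
  delta_pos:
    - [0,0,0]
    - [0,0,0]
    - [0,0,0]
    - [0,0,0]
    - [0,0,0]
    - [0,0,0]
    - [0,0,0]
    - [0,0,0]
  delta_rot:
    - [0,0,0]
    - [0,0,0]
    - [0,0,0]
    - [0,0,0]
    - [0,0,0]
    - [0,0,0]
    - [0,0,0]
    - [0,0,0]
  claw: 0

```text
t: 7.95
tool_pos: [0.5707, -0.2443, 0.1604]
tool_rot: [2.085, 0.275, -2.078]
ft_force: [-0.2, 0.0, 0.1]
grip_width: 0.0473
```

```bash
python3 look.py scene_8 100 80 150 150 4
```

```text
8.0 [ 0.57068945 -0.2443325   0.1604317 ] [ 2.08443482  0.27531582 -2.07774933] [-0.78078115 -0.18541381 -0.40479517]
drot [ 0.001  0.004 -0.001] grasp pt [ 0.5706 -0.2443  0.1794] 0.04742392789462387
```

View pics/scene_8.png

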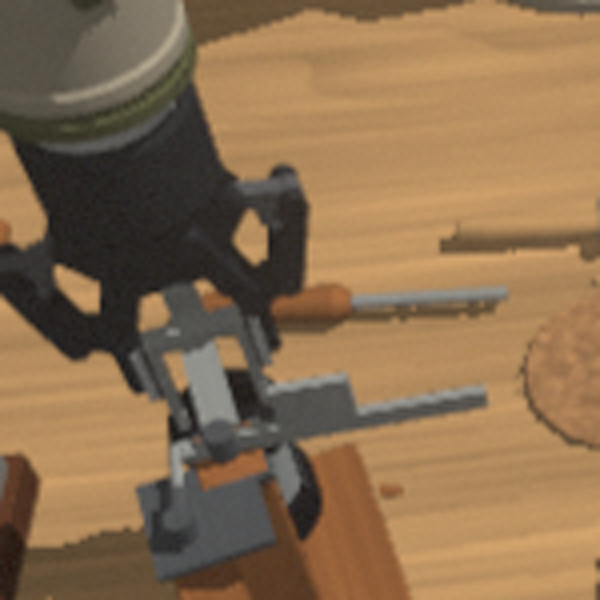

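apply_moves:
  delta_pos:
    - [0,0,0.8]
    - [0,0,0.8]
    - [0,0,0.8]
    - [0,0,0.3]
    - [0,0,0]
    - [0,0,0]
  delta_rot:
    - [0,0,0]
    - [0,0,0]
    - [0,0,0]
    - [0,0,0]
    - [0,0,0]
    - [0,0,0]

```text
t: 8.5
tool_pos: [0.5691, -0.2439, 0.1883]
tool_rot: [2.081, 0.278, -2.083]
ft_force: [-0.1, -0.1, -3.9]
grip_width: 0.047
```

```bash
python3 look.py scene_9 100 80 150 150 4
```

```text
8.55 [ 0.56912409 -0.24383717  0.18823111] [ 2.08109687  0.27787593 -2.08305706] [ 0.42282933 -0.56036452 -5.11529605]
drot [-0.    -0.001 -0.001] grasp pt [ 0.5691 -0.2439  0.2072] 0.047089177317590845
```

View pics/scene_9.png

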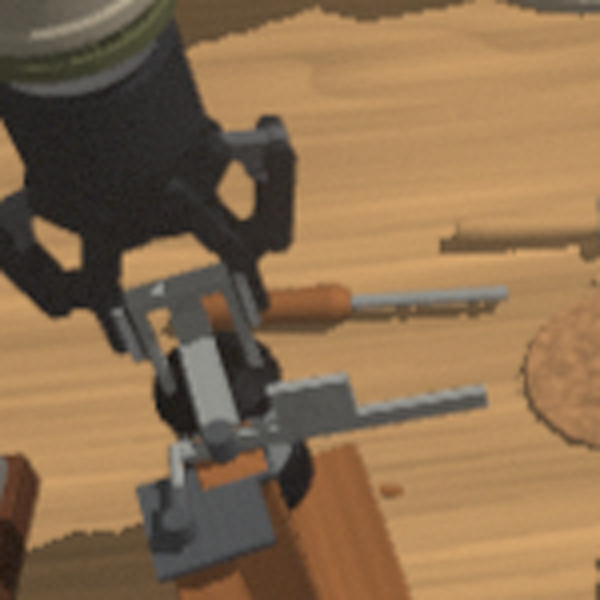

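apply_moves:
  delta_pos:
    - [-0.8,-0.2,0.1]
    - [-1.0,-0.27,0]
    - [-1.0,-0.27,0]
    - [-1.0,-0.27,0]
    - [-1.0,-0.27,0]
    - [-0.5,-0.13,0]
    - [0,0,0]
  delta_rot:
    - [0,0,0]
    - [0,0,0]
    - [0,0,0]
    - [0,0,0]
    - [0,0,0]
    - [0,0,0]
    - [0,0,0]

```text
t: 9.13
tool_pos: [0.5077, -0.2598, 0.1875]
tool_rot: [2.078, 0.278, -2.089]
ft_force: [0.8, -0.3, -5.3]
grip_width: 0.0474
```

```bash
python3 look.py scene_10 80 50 150 150 4
```

```text
9.1833 [ 0.50821534 -0.25971136  0.18759867] [ 2.07867672  0.27737216 -2.08829444] [ 0.17676189 -0.10632503 -4.14260897]
drot [-0.001 -0.004  0.001] grasp pt [ 0.5083 -0.2598  0.2066] 0.04674753511050868
```

View pics/scene_10.png

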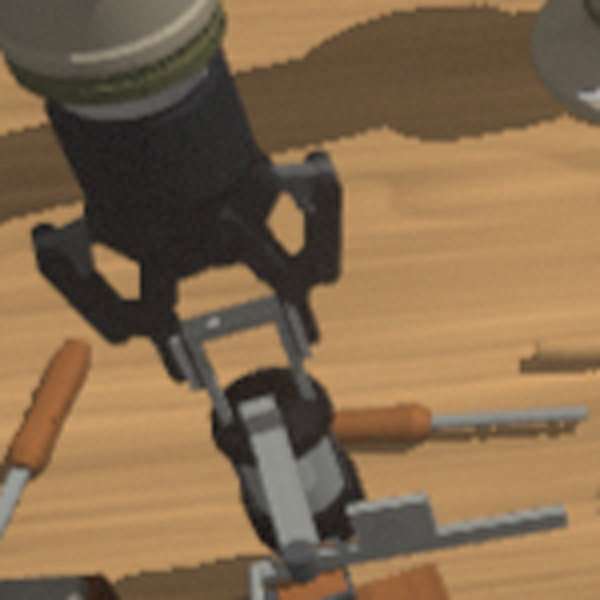

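apply_moves:
  delta_pos:
    - [-0.9,-0.25,0]
    - [-0.9,-0.25,0]
    - [0,0,0]
    - [0,0,1.5]
    - [0,0,1.5]
    - [0,0,1.5]
    - [0,0,1.5]
    - [0,0,1.5]
    - [0,0,0]
  delta_rot:
    - [0,0,0]
    - [0,0,0]
    - [0,0,0]
    - [0,0,0]
    - [0,0,0]
    - [0,0,0]
    - [0,0,0]
    - [0,0,0]
    - [0,0,0]

```text
t: 9.93
tool_pos: [0.4875, -0.2639, 0.2643]
tool_rot: [2.077, 0.281, -2.09]
ft_force: [0.3, -1.4, -4.0]
grip_width: 0.0467
```

apply_moves:
  delta_pos:
    - [0,1,0]
    - [-0.3,2.4,0]
    - [-0.3,2.7,0]
    - [-0.3,2.7,0]
    - [-0.3,2.7,0]
    - [-0.3,2.7,0]
    - [-0.3,2.7,0]
    - [-0.3,2.4,0]
    - [-0.2,1,0]
    - [0,0,0]
  delta_rot:
    - [0,0,0]
    - [0,0,0]
    - [0,0,0]
    - [0,0,0]
    - [0,0,0]
    - [0,0,0]
    - [0,0,0]
    - [0,0,0]
    - [0,0,0]
    - [0,0,0]

```text
t: 10.77
tool_pos: [0.4569, -0.0458, 0.2535]
tool_rot: [2.068, 0.287, -2.1]
ft_force: [-0.4, 0.1, -4.8]
grip_width: 0.0471
```

```bash
python3 look.py scene_11 120 40 260 190 3;  python3 look.py top_11 150 150 260 190 3
```

```text
10.8167 [ 0.45700507 -0.04674608  0.25346374] [ 2.06805318  0.28653724 -2.10058319] [-0.29866924  0.61497254 -5.26679376]
drot [-0.005 -0.016 -0.002] grasp pt [ 0.4573 -0.0469  0.2725] 0.047140843091108706
10.8667 [ 0.4573428  -0.04867467  0.25364393] [ 2.0694252   0.28334917 -2.1015647 ] [ 0.19388718 -2.44053263 -3.87329289]
drot [-0.005 -0.016  0.   ] grasp pt [ 0.4577 -0.0488  0.2726] 0.04746240696481019
```

View pics/scene_11.png

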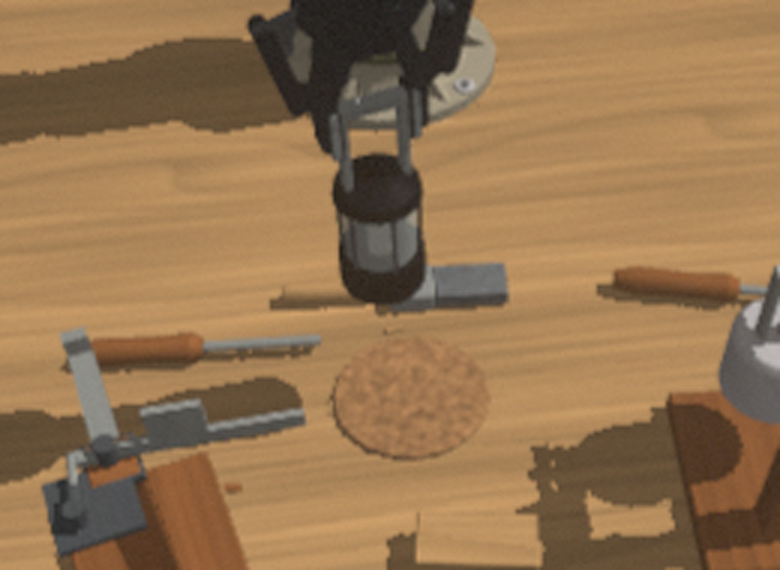

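View pics/top_11.png

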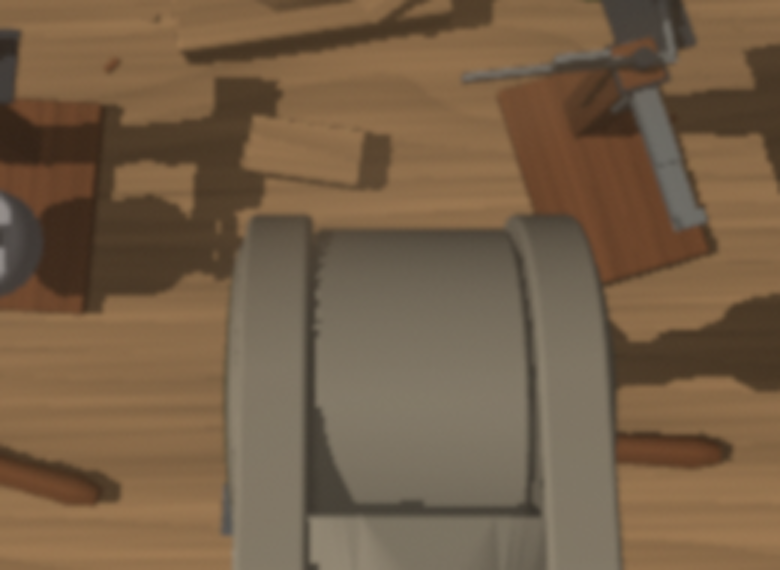

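apply_moves:
  delta_pos:
    - [0.7,1.0,0]
    - [0,0.9,0]
    - [0,0,-2]
    - [0,0,-2]
    - [0,0,-2]
    - [0,0,-2]
    - [0,0,-1]
    - [0,0,0]
    - [0,0,0]
  delta_rot:
    - [-0.005,-0.016,0]
    - [0,0,0]
    - [0,0,0]
    - [0,0,0]
    - [0,0,0]
    - [0,0,0]
    - [0,0,0]
    - [0,0,0]
    - [0,0,0]

```text
t: 11.62
tool_pos: [0.4645, -0.04, 0.1592]
tool_rot: [2.089, 0.256, -2.094]
ft_force: [0.5, -0.3, -2.7]
grip_width: 0.0469
```

```bash
python3 look.py scene_12 120 40 260 190 3; python3 - <<'E'
from h import *
for k in("mat","lantern_handle"):print([(d['conf'],d['pixel'], plane("scene",d['pixel'],0)) for d in vision.pinpoint("scene",k)])
print(proj("scene",[.4645,-.029,.005]))
E
```

```text
11.6667 [ 0.46463661 -0.0400797   0.15946915] [ 2.08955128  0.25546622 -2.09329602] [ 0.04013694  0.11282621 -4.62428794]
drot [ 0.003 -0.001  0.018] grasp pt [ 0.4647 -0.0401  0.1785] 0.04704967429907462
[(0.67, [259.1, 172.1], array([ 0.4684, -0.0221,  0.    ]))]
[(0.82, [248.4, 122.0], array([ 0.2851, -0.0295,  0.    ])), (0.74, [151.1, 280.4], array([ 0.7226, -0.2795,  0.    ])), (0.64, [179.2, 179.9], array([ 0.4649, -0.2221, -0.    ]))]
[256.15036687 169.9658401 ]
```

View pics/scene_12.png

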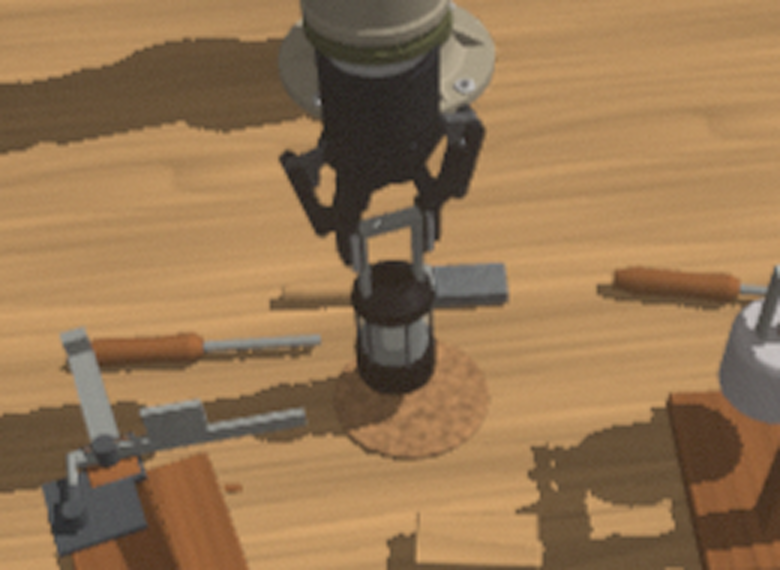

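apply_moves:
  delta_pos:
    - [0.3,0.9,0]
    - [0,0.4,0]
    - [0,0,-0.8]
    - [0,0,-0.8]
    - [0,0,0]
    - [0,0,0]
  delta_rot:
    - [0.003,0,0.015]
    - [0,0,0]
    - [0,0,0]
    - [0,0,0]
    - [0,0,0]
    - [0,0,0]

```text
t: 12.27
tool_pos: [0.4712, -0.0243, 0.1463]
tool_rot: [2.089, 0.276, -2.073]
ft_force: [0.6, -0.1, -3.9]
grip_width: 0.0471
```

```bash
python3 look.py scene_13 180 80 150 140 4
```

```text
12.3167 [ 0.47094968 -0.02433443  0.14614539] [ 2.08884339  0.2757859  -2.07405868] [-1.07742168  0.09883468 -5.71428933]
drot [ 0.     0.007 -0.001] grasp pt [ 0.4708 -0.0244  0.1651] 0.04724968209083366
```

View pics/scene_13.png

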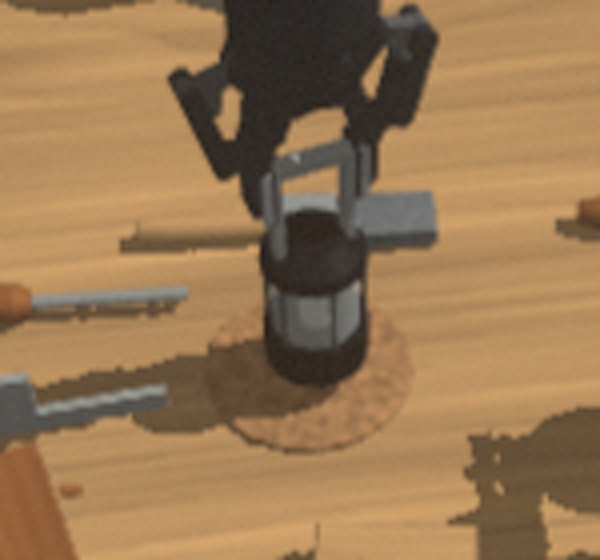

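apply_moves:
  delta_pos:
    - [-0.2,-0.1,-0.3]
    - [0,0,-0.4]
    - [0,0,-0.4]
    - [0,0,-0.2]
    - [0,0,0]
    - [0,0,0]
  delta_rot:
    - [0,0.006,0]
    - [0,0,0]
    - [0,0,0]
    - [0,0,0]
    - [0,0,0]
    - [0,0,0]

```text
t: 12.82
tool_pos: [0.4684, -0.0262, 0.1315]
tool_rot: [2.082, 0.275, -2.083]
ft_force: [0.1, 0.2, -5.1]
grip_width: 0.0474
```

```bash
python3 look.py scene_14 180 80 150 140 4
```

```text
12.8667 [ 0.4684032  -0.02622681  0.13150372] [ 2.0821781   0.27532592 -2.08289719] [-0.90957625 -0.45826923 -5.56851155]
drot [0.001 0.    0.   ] grasp pt [ 0.4684 -0.0263  0.1505] 0.0471606832033978
```

View pics/scene_14.png

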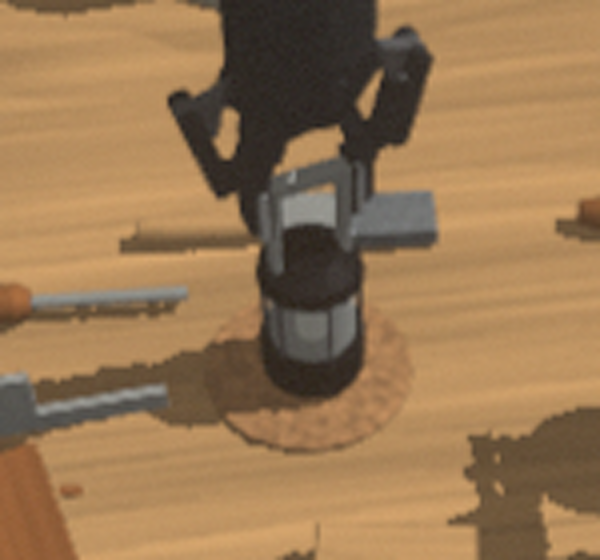

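Centred over the mat and still hanging (about −5 N). Next I lower it in 1–1.5 mm steps.

apply_moves:
  delta_pos:
    - [0,0,-0.15]
    - [0,0,-0.15]
    - [0,0,-0.1]
    - [0,0,0]
  delta_rot:
    - [0,0,0]
    - [0,0,0]
    - [0,0,0]
    - [0,0,0]

```text
t: 13.2
tool_pos: [0.4688, -0.0262, 0.1276]
tool_rot: [2.083, 0.275, -2.082]
ft_force: [0.1, -0.0, -4.8]
grip_width: 0.0471
```

apply_moves:
  delta_pos:
    - [0,0,-0.1]
    - [0,0,-0.1]
    - [0,0,0]
  delta_rot:
    - [0,0,0]
    - [0,0,0]
    - [0,0,0]

```text
t: 13.45
tool_pos: [0.4689, -0.0262, 0.1255]
tool_rot: [2.083, 0.275, -2.081]
ft_force: [-0.5, -0.1, -4.6]
grip_width: 0.0472
```

apply_moves:
  delta_pos:
    - [0,0,-0.1]
    - [0,0,-0.1]
    - [0,0,0]
  delta_rot:
    - [0,0,0]
    - [0,0,0]
    - [0,0,0]

```text
t: 13.7
tool_pos: [0.4698, -0.026, 0.1259]
tool_rot: [2.085, 0.274, -2.079]
ft_force: [-0.7, -0.8, -5.6]
grip_width: 0.047
```

apply_moves:
  delta_pos:
    - [0,0,-0.1]
    - [0,0,0]
  delta_rot:
    - [0,0,0]
    - [0,0,0]

```text
t: 13.87
tool_pos: [0.4705, -0.026, 0.1255]
tool_rot: [2.087, 0.274, -2.077]
ft_force: [0.2, 0.0, -4.1]
grip_width: 0.047
```

apply_moves:
  delta_pos:
    - [-0.1,0,-0.2]
    - [0,0,-0.2]
    - [0,0,0]
  delta_rot:
    - [0,0.005,0]
    - [0,0,0]
    - [0,0,0]

```text
t: 14.12
tool_pos: [0.4726, -0.0257, 0.1261]
tool_rot: [2.089, 0.273, -2.074]
ft_force: [-0.6, -0.4, -4.8]
grip_width: 0.0474
```

```bash
python3 look.py scene_15 180 80 150 140 4
```

```text
14.1667 [ 0.4726866  -0.02565843  0.12597921] [ 2.08862076  0.27260905 -2.07417521] [ 0.12158641 -0.55399361 -4.13193324]
drot [0.002 0.008 0.   ] grasp pt [ 0.4726 -0.0257  0.145 ] 0.0471715865581321
```

View pics/scene_15.png

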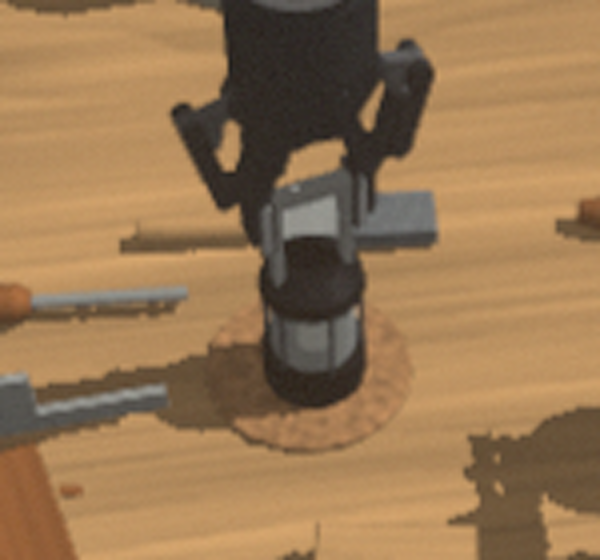

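```bash
python3 - <<'E'
from h import *
print(state()['joints'].round(3))
vision.snapshot("scene")
print([(round(d['conf'],2),d['pixel'],int(d['pixels'].sum())) for d in vision.trace("scene","mat")])
E
```

```text
[ 0.372  0.164 -0.42   1.907  0.076  1.079 -1.388]
[(0.91, [253.5, 182.8], 879)]
```

```bash
python3 - <<'E'
from h import *
import cv2
im=vision.snapshot("scene")
big=cv2.resize(im[120:200,210:310],None,fx=7,fy=7,interpolation=cv2.INTER_CUBIC)
for z,col in((.005,(0,0,255)),(.015,(0,255,0)),):
  for cx,cy in((.4726,-.0257),):
    pts=[(proj("scene",[cx+.032*np.cos(a),cy+.032*np.sin(a),z])-[210,120])*7+3 for a in np.linspace(0,6.283,60)]
    cv2.polylines(big,[np.array(pts,int)],True,col,1)
pts=[(proj("scene",[.468+.065*np.cos(a),-.0265+.065*np.sin(a),.005])-[210,120])*7+3 for a in np.linspace(0,6.283,60)]
cv2.polylines(big,[np.array(pts,int)],True,(255,0,0),1)
cv2.imwrite("pics/ov16.png",big)
E
```

```text
(no output)
```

View pics/ov16.png

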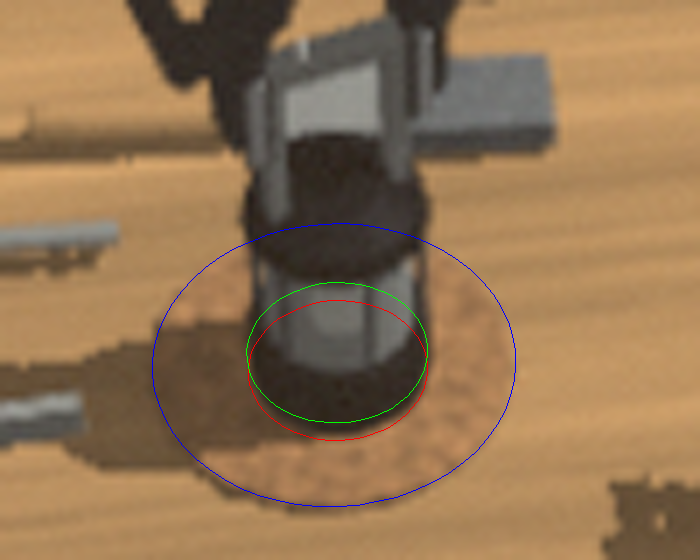

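apply_moves:
  delta_pos:
    - [0,0,-0.3]
    - [0,0,-0.3]
  delta_rot:
    - [0,0,0]
    - [0,0,0]

```text
t: 14.48
tool_pos: [0.4756, -0.0252, 0.1255]
tool_rot: [2.095, 0.271, -2.067]
ft_force: [-12.8, 2.4, 34.8]
grip_width: 0.0471
```

```bash
python3 - <<'E'
from h import *
s=state();print({k:np.round(v,3) for k,v in s.items()})
E
```

```text
{'t': np.float64(14.483), 'joints': array([ 0.371,  0.166, -0.421,  1.906,  0.079,  1.071, -1.391]), 'qvel': array([-0.01 ,  0.002, -0.006, -0.006,  0.009, -0.035, -0.016]), 'joint_efforts': array([  0.672, -28.782,  -0.432, -26.474,   1.16 ,  -4.356,  -0.063]), 'tool_pos': array([ 0.476, -0.025,  0.125]), 'tool_rot': array([ 2.095,  0.271, -2.067]), 'ft_force': array([-12.841,   2.404,  34.815]), 'moment': array([0.907, 3.315, 0.119]), 'grip_width': np.float64(0.047)}
```

apply_moves:
  delta_pos:
    - [0,0,0.2]
    - [-0.3,0,0.2]
    - [0,0,0]
    - [0,0,0]
  delta_rot:
    - [0,0,0]
    - [0.004,0.014,0]
    - [0,0,0]
    - [0,0,0]

```text
t: 14.82
tool_pos: [0.4721, -0.0252, 0.1295]
tool_rot: [2.082, 0.278, -2.085]
ft_force: [-0.2, -0.8, -5.6]
grip_width: 0.0468
```

```bash
python3 look.py scene_17 180 80 150 140 4
```

```text
14.8667 [ 0.47191879 -0.0252313   0.12934244] [ 2.08143895  0.27788482 -2.08585592] [-0.24366873  0.02276469 -4.88256305]
drot [-0.002 -0.002  0.001] grasp pt [ 0.472  -0.0253  0.1483] 0.04723552225569212
```

View pics/scene_17.png

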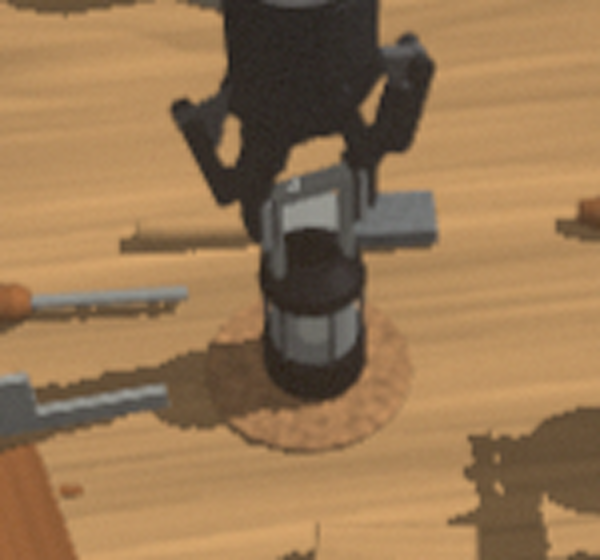

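apply_moves:
  delta_pos:
    - [0,0,-0.2]
    - [0,0,0]
  delta_rot:
    - [0,0,0]
    - [0,0,0]

```text
t: 15.03
tool_pos: [0.4711, -0.0254, 0.1259]
tool_rot: [2.08, 0.278, -2.088]
ft_force: [0.1, -0.8, -4.0]
grip_width: 0.047
```

apply_moves:
  delta_pos:
    - [0,0,-0.1]
  delta_rot:
    - [0,0,0]

```text
t: 15.12
tool_pos: [0.4716, -0.0253, 0.1257]
tool_rot: [2.081, 0.278, -2.088]
ft_force: [-6.4, 1.8, 23.4]
grip_width: 0.0467
```

apply_moves:
  delta_pos:
    - [0,0,-0.05]
  delta_rot:
    - [0,0,0]

```text
t: 15.2
tool_pos: [0.4718, -0.0252, 0.1259]
tool_rot: [2.081, 0.278, -2.087]
ft_force: [-4.0, -0.7, 4.3]
grip_width: 0.0471
```

apply_moves:
  delta_pos:
    - [0,0,0]
    - [0,0,0]
    - [0,0,0]
    - [0,0,0]
    - [0,0,0]
    - [0,0,0]
  delta_rot:
    - [0,0,0]
    - [0,0,0]
    - [0,0,0]
    - [0,0,0]
    - [0,0,0]
    - [0,0,0]
  claw: 1

```text
t: 15.7
tool_pos: [0.4734, -0.0252, 0.127]
tool_rot: [2.084, 0.277, -2.083]
ft_force: [0.1, 0.4, 0.5]
grip_width: 0.0854
```

```bash
python3 look.py scene_18 180 80 150 140 4
```

```text
15.75 [ 0.4734257  -0.02522932  0.12703921] [ 2.08422923  0.27717958 -2.08302365] [-0.40713893 -0.65156397 -0.1962599 ]
drot [-0.002  0.001  0.001] grasp pt [ 0.4734 -0.0253  0.146 ] 0.08496608418230381
```

View pics/scene_18.png

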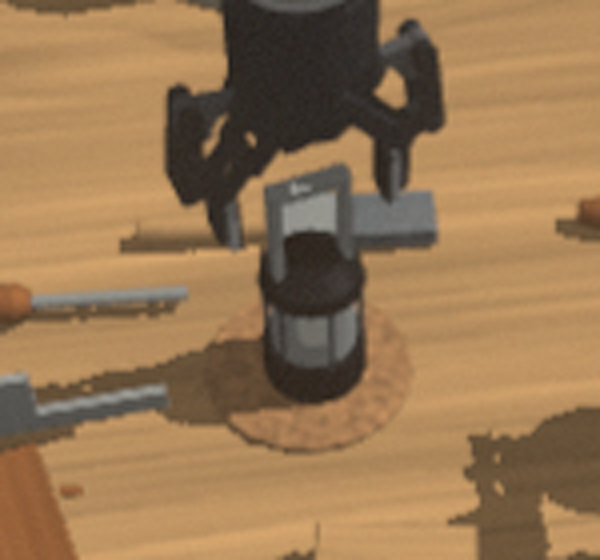

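Lantern released and standing. I retreat straight up, then away.

apply_moves:
  delta_pos:
    - [0,0,1]
    - [0,0,2]
    - [0,0,2.5]
    - [0,0,2.5]
    - [0,0,2.5]
    - [0,0,2.5]
    - [0,0,0]
  delta_rot:
    - [0,0,0]
    - [0,0,0]
    - [0,0,0]
    - [0,0,0]
    - [0,0,0]
    - [0,0,0]
    - [0,0,0]

```text
t: 16.33
tool_pos: [0.4705, -0.0246, 0.2653]
tool_rot: [2.081, 0.28, -2.087]
ft_force: [0.5, -0.3, 0.8]
grip_width: 0.0856
```

apply_moves:
  delta_pos:
    - [0,-2,0.5]
    - [0,-3,0.5]
    - [0,-3,0.5]
    - [0,-3,0.5]
    - [0,-3,0]
    - [0,-3,0]
    - [0,-2,0]
    - [0,0,0]
    - [0,0,0]
    - [0,0,0]
  delta_rot:
    - [0,0,0]
    - [0,0,0]
    - [0,0,0]
    - [0,0,0]
    - [0,0,0]
    - [0,0,0]
    - [0,0,0]
    - [0,0,0]
    - [0,0,0]
    - [0,0,0]

```text
t: 17.17
tool_pos: [0.4691, -0.2207, 0.2946]
tool_rot: [2.085, 0.282, -2.071]
ft_force: [0.5, 1.0, 0.2]
grip_width: 0.0853
```

```bash
python3 look.py scene_19 120 40 260 190 3;  python3 look.py top_19 180 120 260 190 3
```

```text
17.2167 [ 0.46928677 -0.22006387  0.2946903 ] [ 2.08519315  0.28317447 -2.07070098] [ 0.92982459  0.33083636 -0.20249251]
drot [-0.     0.007 -0.008] grasp pt [ 0.4692 -0.2201  0.3137] 0.0850710195843269
17.2667 [ 0.46947493 -0.21954475  0.2947125 ] [ 2.08477394  0.28422707 -2.06993894] [-0.51484713  0.97875626 -0.19532054]
drot [-0.     0.007 -0.009] grasp pt [ 0.4693 -0.2196  0.3137] 0.08554845102332619
```

View pics/scene_19.png

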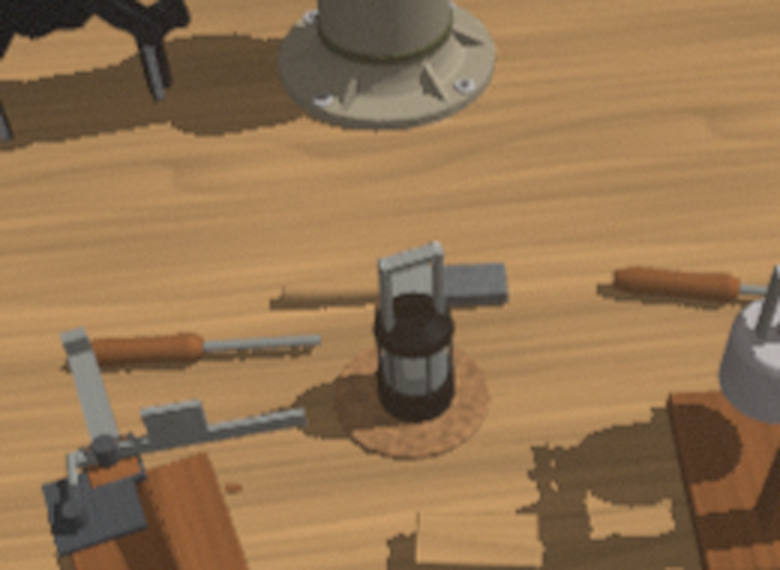

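View pics/top_19.png

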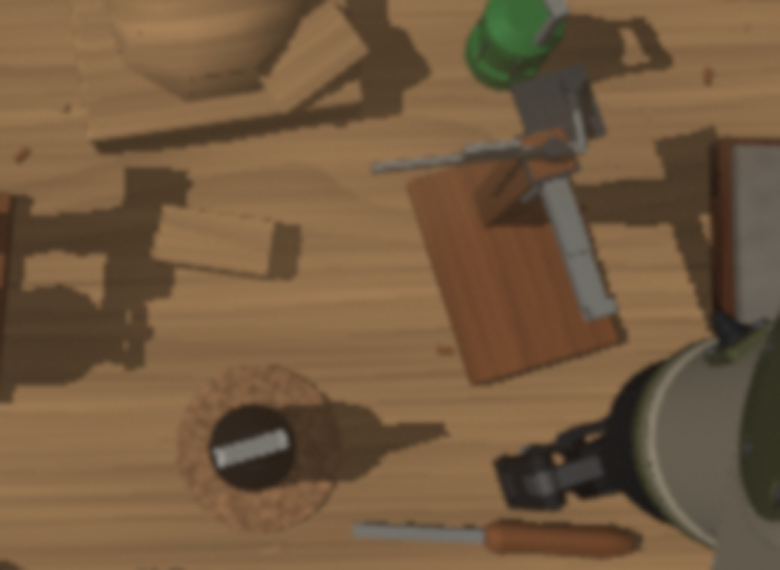

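The lantern stands upright near the middle of the mat (top crop: lantern about (252,448), mat about (258,447)). The keeper is open and the arm is clear of everything.

```bash
python3 -c "
from bench import robot
print(robot.sign_off())"
```

```text
the job is handed in; nothing more can be done
None
```

The lantern is standing upright on the cork mat, wholly within its edge, and the keeper is still open. I handed the job in at about 17 s.

I pushed the keeper's thumb plate with the shut fingers until it snapped fully open. Then I gripped the lantern's stirrup legs, lifted about 28 mm, drew it off the hook, and set it down on the mat.

- **Last checks:** the final top and scene pictures show the lantern standing near the mat's centre, the keeper open, and the arm clear of everything. The green look-alike and the pot were not touched.
- **Setting down was not perfectly gentle:** the readings between moves hid the first contact. I pressed the lantern briefly onto the mat with about 35 N at the wrist, and it slid a few millimetres. I then raised it 4 mm, levelled it and set it down again. That second contact peaked at about 23 N and had eased to 4 N just before I let go.

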